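# Find the released hatch and push it open

### The arm

A 7-joint arm with a two-finger parallel gripper is mounted at the origin on a cart in front of the work surface, level with it; the furniture and walls round the work are solid. World frame = base frame: x ahead of the robot, y to its left, z up, the work surface at z = 0. Lengths are in m, angles in degrees, forces in N, time in s.
With the tool pointing down it reaches from about 0.425 to 0.875 m from the base axis. Payload 9.9 kg.
Tool frame: the origin (TCP) lies midway between the tips of the shut fingers; the grasp point (between the pads) lies robot.pinch_z behind it (robot.pinch_z is the distance from the TCP to the grasp point, in m); z points along the fingers, y is the direction in which the jaws open and shut (so a half turn about z gives the same grasp; the last joint's range is limited). The gripper opens to 85 mm and grips with 20 to 120 N. Pads are 22 mm wide; open, the fingers measure 114 mm over their backs; the gripper's body (76 mm by 85 mm) begins 54 mm behind the grasp point. The pads swing forward as they close: fully open they stand 13 mm farther back than shut.
Start: joints at [-74.473, 32.985, 1.427, 82.34, -0.859, 64.687, -3.237], TCP at [0.234, 0.633, 0.231] pointing down, gripper open.
Joint ranges: [-157.87, 157.87], [-19.46, 123.44], [-87.15, 90], [11.01, 140.99], [-62.26, 242.26], [9.8, 113.94], [-161.44, 161.44]. Speed limits (degrees/s): [127.2, 127.2, 172.46, 172.46, 180, 180, 180].

### API

Orientations are given as a 3x3 rotation matrix whose columns are the frame's x, y, z axes.
In Python, from workcell import robot gives the robot as it stands.
- The arm moves only by the tool apply_moves, never from a script. Its argument "rows" is text: rows parted by semicolons, each of 5 numbers parted by spaces: the finger opening in mm, from 0 to 85.4, then the shift along the world's x, y, z in mm, then the turn about the world's z in degrees. A call has 1 to 20 rows; each row is the pose to reach, as a shift and turn from the pose commanded when the call began; what a row does not reach only later rows make up. A row lasts 1/8 s, in which the tool goes at most 62.5 mm and 10.7 degrees, less where a joint would pass 70% of its speed; a pose out of reach is approached as far as the arm can. A call with a gripper value outside its range is refused whole. The fingers move at their own pace and stop on an object; "newtons" is the grip in N (left out, the last holds). Time passes only in rows, so rows that repeat a pose let the fingers close. It gives the time, the measured TCP pose, the force and the opening at its end, in the units of the state.
- robot.observe(): the state, without advancing time (a new reading comes with each control period).
- robot.grab_frame(name): name is "scene" or "top" or "wrist"; returns the picture (420x560x3 uint8, blue, green, red); there is no depth.
- robot.camera_info(name): a dict with "intrinsics" (3x3 intrinsics, pixels), "distortion" ([k1, k2, p1, p2, k3] as OpenCV has them; the pictures are not rectified), "cam_to_world" (4x4, takes a point from camera to world coordinates). Camera axes: x right, y down, z forward; pixel columns grow to the right and rows downward; lengths in m; the calibration is good to about 2 mm. A picture is of the moment at which its call begins: read the wrist's pose just before it. camera_info takes no time and is no camera call; for the wrist camera it gives the pose at the moment of the call.
- robot.finish_job(): hands the job in, once; it reports no verdict.
The state is a dict: "t": time; "q": joint angles; "qvel": joint speeds; "effort": joint torques, N m; "eef_pos": TCP position; "orientation": TCP orientation; "ft_force": force on the tool from outside, world axes, zero at the start; "ft_torque": the same for the moment, N m; "gripper_width": opening from 0.0 (shut) to 1.0 (fully open).
Only numpy, scipy, OpenCV 4.12 (cv2) and the standard library are available. Lean on these libraries where they do the work, as an engineer would, in place of code of your own. Each camera call takes 0.05 s, during which the arm holds its last target.

### The job

The service box on the bench has four identical hatch covers, and only one of them has had its catch released, so that the air coupling under it can be reached. Press on the ribbed far end of the covers to find the one that rocks, tip it so that its near edge rises, and push that edge up and over until the cover stands fully open. Only press and push with the fingertips: do not pinch the cover, do not force the covers that hold firm, leave those shut, and leave the loose things on the bench alone.

Things in the scene. Friction and masses are not known exactly. Their poses are not given: they have to be found in the camera images.
- service_box: Bench service box, fixed to the bench: blue steel box 132 mm deep (its x, away from the robot), 279 mm long (its y) and 66 mm high, blue deck on top with four identical hatch covers in a row. Origin: centre of its underside. Under each cover is a well about 50 mm deep with a brass air coupling low in its near half.
- deck (a point): Centre of the deck's top, 66 mm above the bench, axes of the box. Covers lie along its y, 64 mm apart: cover_0 at y = +96 mm (robot's left), cover_1 +32, cover_2 -32, cover_3 -96. Each is a bare steel plate 96 mm (x) by 54 mm by 4 mm, flush with the deck, 2 mm gap around; it tilts like a see-saw about a pivot rod along y at x = +6 mm, 2 mm below the deck's top.
- cover_0 (a joint): Tilt of cover_0 in rad: 0 shut and flush, growing as its near edge rises and its far end sinks; 1.57 is upright, 1.7 is its stop (fully open, leaning a little away from the robot). A hidden catch under its near edge may hold it: three of the four are held and give less than 2 mm wherever pressed; one, any of the four, is released, and nothing shows which.
- cover_0_pad (a point): Centre of the top of cover_0's ribbed press pad (pad 28 mm along x, 40 mm along y, black rubber, 2 mm proud of the plate), 27 mm beyond its pivot; moves with the cover, axes those of the box when shut.
- cover_0_edge (a point): Middle of cover_0's near edge (half-way through the plate), 54 mm from its pivot (the far edge is 42 mm from it on the other side); moves with the cover. The near part of the plate carries a smooth grey inlay, 2 mm proud.
- cover_1 (a joint): Tilt of cover_1 in rad: 0 shut and flush, growing as its near edge rises and its far end sinks; 1.57 is upright, 1.7 is its stop (fully open, leaning a little away from the robot). Any cover is firm when pressed on its near part; the released one tilts when pressed on its far part.
- cover_1_pad (a point): Centre of the top of cover_1's ribbed press pad (pad 28 mm along x, 40 mm along y, black rubber, 2 mm proud of the plate), 27 mm beyond its pivot; moves with the cover, axes those of the box when shut.
- cover_1_edge (a point): Middle of cover_1's near edge (half-way through the plate), 54 mm from its pivot (the far edge is 42 mm from it on the other side); moves with the cover. The near part of the plate carries a smooth grey inlay, 2 mm proud.
- cover_2 (a joint): Tilt of cover_2 in rad: 0 shut and flush, growing as its near edge rises and its far end sinks; 1.57 is upright, 1.7 is its stop (fully open, leaning a little away from the robot). The released cover's hinge is stiff: 3 to 5 N on the press pad tilts it, and it stays at whatever angle it is left.
- cover_2_pad (a point): Centre of the top of cover_2's ribbed press pad (pad 28 mm along x, 40 mm along y, black rubber, 2 mm proud of the plate), 27 mm beyond its pivot; moves with the cover, axes those of the box when shut.
- cover_2_edge (a point): Middle of cover_2's near edge (half-way through the plate), 54 mm from its pivot (the far edge is 42 mm from it on the other side); moves with the cover. The near part of the plate carries a smooth grey inlay, 2 mm proud.
- cover_3 (a joint): Tilt of cover_3 in rad: 0 shut and flush, growing as its near edge rises and its far end sinks; 1.57 is upright, 1.7 is its stop (fully open, leaning a little away from the robot). Once its near edge is raised, 2 to 4 N swings it further; its polished plate slips under the fingertips (friction about 0.25). Under the plate a small steel keeper, 8 mm deep, stands 36 to 42 mm from the pivot.
- cover_3_pad (a point): Centre of the top of cover_3's ribbed press pad (pad 28 mm along x, 40 mm along y, black rubber, 2 mm proud of the plate), 27 mm beyond its pivot; moves with the cover, axes those of the box when shut.
- cover_3_edge (a point): Middle of cover_3's near edge (half-way through the plate), 54 mm from its pivot (the far edge is 42 mm from it on the other side); moves with the cover. The near part of the plate carries a smooth grey inlay, 2 mm proud.
- tape_measure: Bystander, loose, to be left alone: yellow pocket tape measure standing on edge, 34 x 79 x 58 mm. Origin: centre of its underside.
- wheel_a: Bystander, loose, to be left alone: single black caster wheel lying flat, 68 mm across, 17 mm high. Origin: centre of its underside.
- wheel_b: Bystander, loose, to be left alone: single black caster wheel lying flat, 68 mm across, 17 mm high. Origin: centre of its underside.
- dust_brush: Bystander, loose, to be left alone: flat wooden bench brush, 39 x 204 x 18 mm. Origin: centre of its underside.
- screwdriver: Bystander, loose, to be left alone: screwdriver with green handle, 215 mm long. Origin: centre of its underside.

How it is judged (in metres and radians):
On the way, in this order (a step that is already met when the one before it is completed fails the run):
1. a cover is rocked: a finger presses it and its near edge rises (((value of joint cover_0 above 0.12 rad and contact force between the fingers and cover_0 above 0.5 N) or (value of joint cover_1 above 0.12 rad and contact force between the fingers and cover_1 above 0.5 N) or (value of joint cover_2 above 0.12 rad and contact force between the fingers and cover_2 above 0.5 N) or (value of joint cover_3 above 0.12 rad and contact force between the fingers and cover_3 above 0.5 N))), for 0.05 s.
2. that cover stands fully open (((value of joint cover_0 above 1.35 rad and value of joint each of cover_1, cover_2, cover_3 below 0.1 rad) or (value of joint cover_1 above 1.35 rad and value of joint each of cover_0, cover_2, cover_3 below 0.1 rad) or (value of joint cover_2 above 1.35 rad and value of joint each of cover_0, cover_1, cover_3 below 0.1 rad) or (value of joint cover_3 above 1.35 rad and value of joint each of cover_0, cover_1, cover_2 below 0.1 rad))), for 0.2 s.
At the end, for the whole second after the job is handed in: One cover stands open (tilt above 1.35 rad, about upright or further, at rest) and the other three are shut (below 0.1 rad) (((value of joint cover_0 above 1.35 rad and value of joint each of cover_1, cover_2, cover_3 below 0.1 rad) or (value of joint cover_1 above 1.35 rad and value of joint each of cover_0, cover_2, cover_3 below 0.1 rad) or (value of joint cover_2 above 1.35 rad and value of joint each of cover_0, cover_1, cover_3 below 0.1 rad) or (value of joint cover_3 above 1.35 rad and value of joint each of cover_0, cover_1, cover_2 below 0.1 rad)) and velocity of joint each of cover_0, cover_1, cover_2, cover_3 below 0.05 rad/s); the robot touches nothing.
It fails at once if a cover is pinched or gripped between the fingers (touched on the inlay of its near part and on its plate at once) ((contact force between the fingers and cover_0_c1 above 0.5 N and contact force between the fingers and cover_0_c0 above 0.5 N) or (contact force between the fingers and cover_1_c1 above 0.5 N and contact force between the fingers and cover_1_c0 above 0.5 N) or (contact force between the fingers and cover_2_c1 above 0.5 N and contact force between the fingers and cover_2_c0 above 0.5 N) or (contact force between the fingers and cover_3_c1 above 0.5 N and contact force between the fingers and cover_3_c0 above 0.5 N)).
It fails at once if a cover that is shut is forced: pressed with more than 60 N ((contact force between the fingers and cover_0 above 60 N and value of joint cover_0 below 0.1 rad) or (contact force between the arm and cover_0 above 60 N and value of joint cover_0 below 0.1 rad) or (contact force between the fingers and cover_1 above 60 N and value of joint cover_1 below 0.1 rad) or (contact force between the arm and cover_1 above 60 N and value of joint cover_1 below 0.1 rad) or (contact force between the fingers and cover_2 above 60 N and value of joint cover_2 below 0.1 rad) or (contact force between the arm and cover_2 above 60 N and value of joint cover_2 below 0.1 rad) or (contact force between the fingers and cover_3 above 60 N and value of joint cover_3 below 0.1 rad) or (contact force between the arm and cover_3 above 60 N and value of joint cover_3 below 0.1 rad)).
It fails at once if a loose thing on the bench is moved more than 30 mm, or lifted (distance of any of tape_measure, wheel_a, wheel_b, dust_brush, screwdriver from where it was at the start of the episode above 0.03 m).
It also fails if it takes over 48 s, if anything falls off the work surface, if the arm or the gripper's body presses on something with over 40 N, if the wrist force passes 120 N, or if a joint passes its speed limit or range.

## Working session

There is one attempt and no reset: what is moved stays moved. The work goes in short steps, Python scripts to look and compute and a tool call to move; the robot and the scene stay as the last step left them, time stands still between calls to the robot, and variables do not carry over. Pictures are saved under pics/ and viewed, and the job is handed in when it is done.

Besides the shell and the picture viewer there is one more tool, called after "Call:" as a command line: name --argument value ..., lists and objects as JSON in quotes. apply_moves: Moves the arm, as the interface text tells. Its arguments: {"type":"object","properties":{"rows":{"type":"string"},"newtons":{"type":"number"}},"required":["rows"]}

```bash
mkdir -p pics; ls; python3 - <<'E'
from workcell import robot
import cv2
s=robot.observe()
for k in s: print(k,s[k])
print(robot.pinch_z)
for n in ["scene","top","wrist"]:
    i=robot.camera_info(n); print(n,i)
    cv2.imwrite(f"pics/a_{n}.png",robot.grab_frame(n))
E
```

```text
pics
t 0.0
q [-74.47368703  33.03382042   1.4217551   82.3878145   -0.86028341
  64.6870192   -3.23876602]
qvel [-0.01542153 -0.05127377 -0.0496595   0.0726507  -0.10973858  0.09915534
 -0.01767428]
effort [ 5.11723811e-04 -7.65744710e+01  2.25067265e+00 -2.85957187e+01
  1.53264252e-02  1.27924903e-02  5.58394095e-05]
eef_pos [0.2342988  0.63252867 0.23041988]
orientation [[-9.37729872e-01  3.47364936e-01 -5.37407297e-04]
 [ 3.47365346e-01  9.37728464e-01 -1.62607271e-03]
 [-6.08985237e-05 -1.71149363e-03 -9.99998534e-01]]
ft_force [0.71696561 0.28544072 0.19850864]
ft_torque [0.0752118  0.0252269  0.01249082]
gripper_width 1.0006857534444196
0.0187
scene {'intrinsics': array([[463.96503766,   0.        , 280.84206077],
       [  0.        , 463.96503766, 205.43682835],
       [  0.        ,   0.        ,   1.        ]]), 'distortion': array([-0.13090788,  0.        ,  0.        ,  0.        ,  0.        ]), 'cam_to_world': array([[ 6.44201935e-01, -4.80143753e-01,  5.95370342e-01,
         6.67502824e-02],
       [-7.64855441e-01, -4.04252008e-01,  5.01573992e-01,
        -4.734484
[... 525 characters left out ...]
  [-0.99914298, -0.03995853,  0.01079905, -0.03584187],
       [-0.00242308, -0.20398544, -0.97897092,  1.02793972],
       [ 0.        ,  0.        ,  0.        ,  1.        ]])}
wrist {'intrinsics': array([[318.21949117,   0.        , 277.79408511],
       [  0.        , 318.21949117, 210.52167278],
       [  0.        ,   0.        ,   1.        ]]), 'distortion': array([0.00893569, 0.        , 0.        , 0.        , 0.        ]), 'cam_to_world': array([[ 0.34703303,  0.8918176 ,  0.29022308,  0.15968029],
       [ 0.93785062, -0.32931422, -0.10949138,  0.65931621],
       [-0.00207176,  0.31018302, -0.9506746 ,  0.37350681],
       [ 0.        ,  0.        ,  0.        ,  1.        ]])}
```

View pics/a_scene.png

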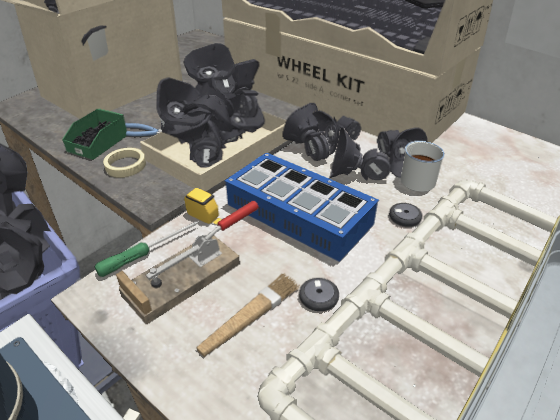

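View pics/a_top.png

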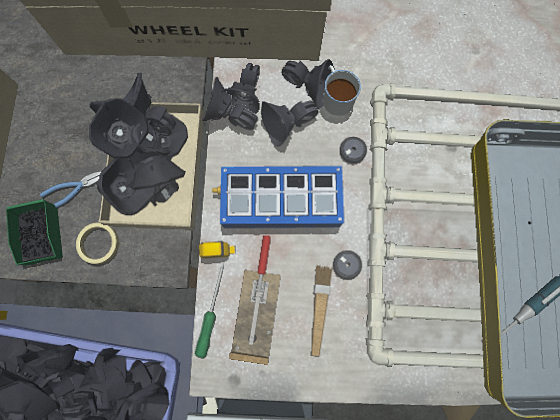

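The top view shows the blue box at about (222–343, 166–227), with black pads on the far side and grey inlays on the near side. The tape, brush, wheels and a red-handled clamp lie in front of it or to the side. Next I measure the box.

```bash
cat > h.py <<'E'
import numpy as np, cv2
from workcell import robot
def ray(name,px,z,info=None):
    i=info or robot.camera_info(name)
    p=cv2.undistortPoints(np.array(px,float).reshape(-1,1,2),i["intrinsics"],i["distortion"]).reshape(-1,2)
    T=i["cam_to_world"]; d=np.c_[p,np.ones(len(p))]@T[:3,:3].T; o=T[:3,3]
    return o+d*((z-o[2])/d[:,2])[:,None]
def rect(name,img,z,x0,x1,y0,y1,s=0.0005):
    # ortho picture of plane z: rows = x decreasing, cols = y decreasing
    i=robot.camera_info(name); xs=np.arange(x1,x0,-s); ys=np.arange(y1,y0,-s)
    Y,X=np.meshgrid(ys,xs); P=np.stack([X,Y,0*X+z],-1).reshape(-1,3)
    W=np.linalg.inv(i["cam_to_world"]); 
    uv,_=cv2.projectPoints(P,cv2.Rodrigues(W[:3,:3])[0],W[:3,3],i["intrinsics"],i["distortion"])
    m=uv.reshape(X.shape+(2,)).astype(np.float32)
    return cv2.remap(img,m[...,0],m[...,1],cv2.INTER_LINEAR)
E
python3 - <<'E'
from h import *
for n in ["top","scene"]:
    im=cv2.imread(f"pics/a_{n}.png")
    hsv=cv2.cvtColor(im,cv2.COLOR_BGR2HSV)
    if n=="top": roi=(210,150,360,240)
    else: roi=(215,140,390,270)
    m=np.zeros(im.shape[:2],np.uint8); x0,y0,x1,y1=roi
    g=im[y0:y1,x0:x1]; h=hsv[y0:y1,x0:x1]
    blue=cv2.inRange(h,(100,120,40),(125,255,255))
    c=max(cv2.findContours(blue,cv2.RETR_EXTERNAL,cv2.CHAIN_APPROX_NONE)[0],key=cv2.contourArea)
    print(n,'blue minrect',cv2.minAreaRect(c),'px box',cv2.boxPoints(cv2.minAreaRect(c))+[x0,y0])
    if n=="top":
        b=cv2.boxPoints(cv2.minAreaRect(c))+[x0,y0]; print(ray(n,b,0.066))
    hull=cv2.drawContours(np.zeros_like(blue),[cv2.convexHull(c)],-1,255,-1)
    dark=cv2.inRange(g,(0,0,0),(70,60,60))&hull; 
    light=cv2.inRange(h,(0,0,120),(180,60,255))&hull
    for nm,mm in (("dark",dark),("light",light)):
        for c in cv2.findContours(mm,cv2.RETR_EXTERNAL,cv2.CHAIN_APPROX_NONE)[0]:
            a=cv2.contourArea(c)
            if a>120:
                M=cv2.moments(c); p=[M['m10']/a+x0,M['m01']/a+y0]; print(nm,a,np.round(p,1),np.round(ray(n,p,0.068),4))
    r=rect(n,im,0.066,0.45,0.75,-0.25,0.15); cv2.imwrite(f"pics/r_{n}.png",r)
E
```

```text
top blue minrect ((71.49999237060547, 44.499996185302734), (122.99998474121094, 56.99999237060547), -0.0) px box [[220.         222.99999237]
 [220.         166.        ]
 [342.99998474 166.        ]
 [342.99998474 222.99999237]]
[[ 0.5760493   0.10193424  0.066     ]
 [ 0.7094067   0.11113854  0.066     ]
 [ 0.72095327 -0.17226072  0.066     ]
 [ 0.58730906 -0.17354531  0.066     ]]
dark 159.0 [323. 181.] [[ 0.6824 -0.1265  0.068 ]]
light 943.0 [323.6 194.1] [[ 0.6518 -0.1285  0.068 ]]
light 936.5 [295.5 194.2] [[ 0.6488 -0.0648  0.068 ]]
light 964.5 [267.3 194.6] [[ 0.6452 -0.0011  0.068 ]]
light 949.0 [239.3 194.5] [[0.643  0.0624 0.068 ]]
scene blue minrect ((84.30000305175781, 60.39999771118164), (151.15818786621094, 72.00138854980469), 26.56505012512207) px box [[215.6000061  198.79999924]
 [247.80000305 134.39999771]
 [383.         201.99999619]
 [350.80000305 266.3999939 ]]
dark 146.0 [349.7 199.8] [[ 0.6826 -0.1265  0.068 ]]
dark 133.0 [321.6 187.6] [[ 0.6794 -0.0625  0.068 ]]
light 2417.0 [300.8 195. ] [[ 0.6341 -0.0458  0.068 ]]
```

```bash
python3 -c "
import cv2,numpy as np
a=cv2.imread('pics/r_top.png');b=cv2.imread('pics/r_scene.png')
print(a.shape);cv2.imwrite('pics/r_both.png',cv2.resize(np.hstack([a,b]),None,fx=.5,fy=.5,interpolation=3)); cv2.imwrite('pics/r_top8.png',a)"
```

```text
(600, 800, 3)
```

View pics/r_top.png

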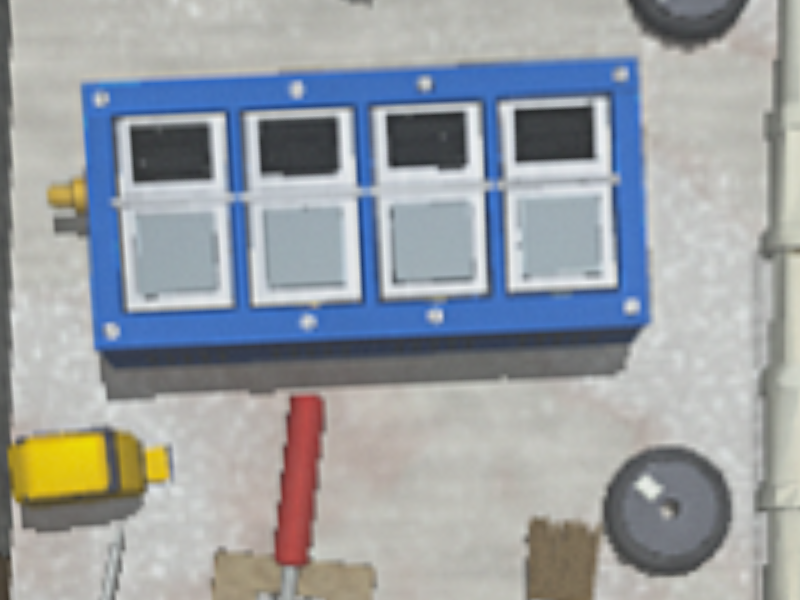

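View pics/r_scene.png

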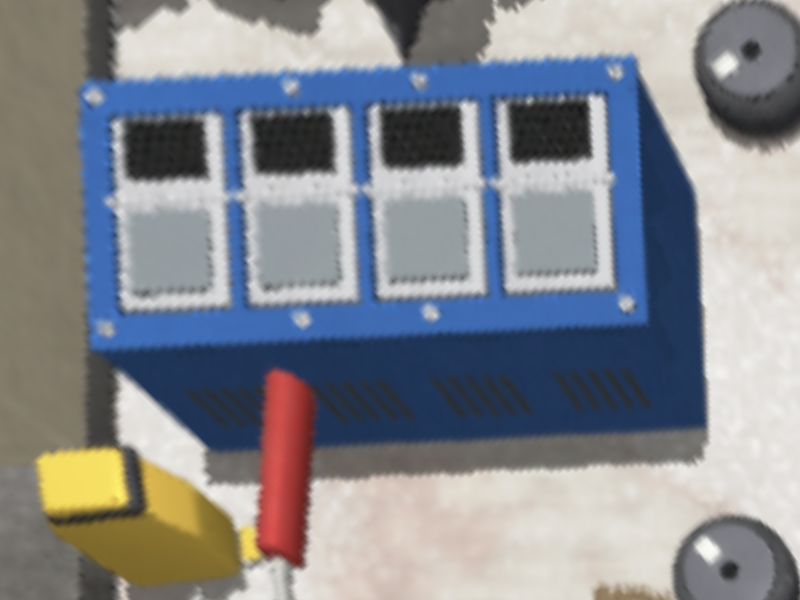

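Call:
apply_moves --rows "0 442 -567 0 23;0 442 -567 0 23;0 442 -567 0 23;0 442 -567 0 23;0 442 -567 0 23;0 442 -567 0 23;0 442 -567 0 23;0 442 -567 0 23;0 442 -567 0 23;0 442 -567 0 23;0 442 -567 0 23;0 442 -567 0 23;0 442 -567 0 23;0 442 -567 0 23;0 442 -567 0 23;0 442 -567 0 23" --newtons 40

```text
t: 2.15
eef_pos: [0.6761, 0.0672, 0.2315]
orientation: [[-0.999, -0.048, 0.0], [-0.048, 0.999, 0.0], [-0.0, 0.0, -1.0]]
ft_force: [0.2, 0.8, 0.7]
gripper_width: 0.003
```

```bash
python3 - <<'E'
from h import *
s=robot.observe(); print(s['t'],s['eef_pos'],s['orientation'],s['ft_force'],s['gripper_width'],s['q'])
i=robot.camera_info("wrist"); im=robot.grab_frame("wrist"); cv2.imwrite("pics/b_wrist.png",im)
cv2.imwrite("pics/b_r.png",rect("wrist",im,0.066,0.45,0.75,-0.25,0.15))
E
```

```text
2.15 [0.67609758 0.06717254 0.23153262] [[-9.98835368e-01 -4.82483313e-02  7.49210487e-05]
 [-4.82483033e-02  9.98835315e-01  3.38826753e-04]
 [-9.11816147e-05  3.34817331e-04 -9.99999940e-01]] [0.247166   0.77395649 0.68425435] 0.0034950909819314265 [-9.57754955e+00  3.33424509e+01 -7.09771173e-02  8.15360172e+01
  2.26988488e-02  6.51140719e+01  8.31191068e+01]
```

View pics/b_r.png

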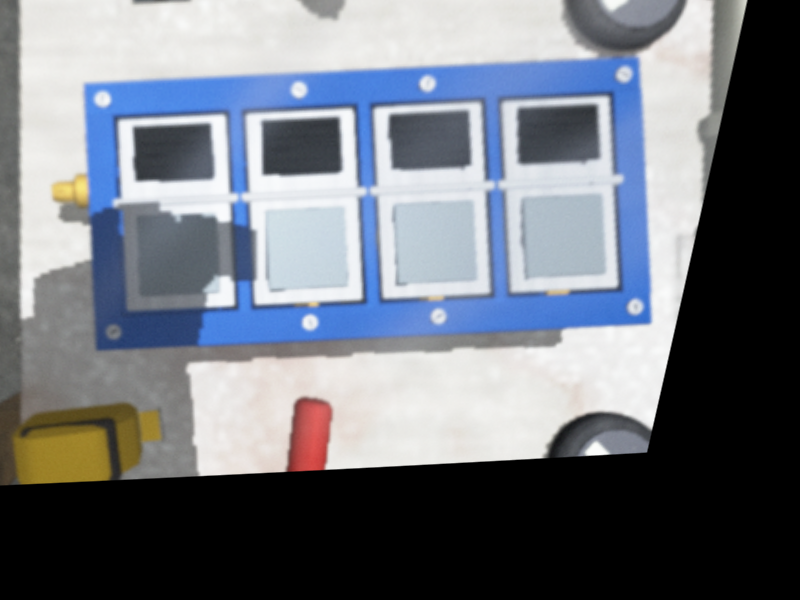

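View pics/b_wrist.png

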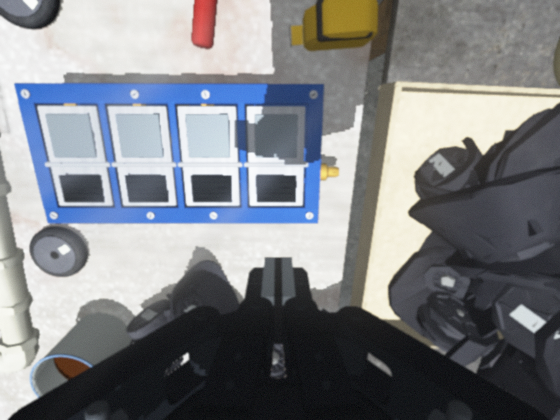

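The wrist view agrees with the others: box yaw is about 2.75°, deck centre about (0.648, −0.033), pad0 about (0.675, 0.064). I'll lower onto cover_0's pad.

Call:
apply_moves --rows "0 -1 -3 -62 0;0 -1 -3 -120 0;0 -1 -3 -150 0;0 -1 -3 -158 0;0 -1 -3 -161 0;0 -1 -3 -163 0;0 -1 -3 -164 0;0 -1 -3 -165 0;0 -1 -3 -165 0"

```text
t: 3.32
eef_pos: [0.6763, 0.063, 0.0671]
orientation: [[-0.999, -0.047, 0.002], [-0.047, 0.999, 0.0], [-0.002, 0.0, -1.0]]
ft_force: [1.2, -0.7, 3.2]
gripper_width: 0.002
```

Call:
apply_moves --rows "0 0 0 -1 0;0 0 0 -2 0;0 0 0 -2 0"

```text
t: 3.7
eef_pos: [0.6763, 0.063, 0.0645]
orientation: [[-0.999, -0.047, 0.002], [-0.047, 0.999, 0.0], [-0.002, 0.0, -1.0]]
ft_force: [4.3, 0.3, 3.6]
gripper_width: 0.002
```

Call:
apply_moves --rows "0 0 0 -1 0;0 0 0 -2 0;0 0 0 -3 0;0 0 0 -3 0"

```text
t: 4.2
eef_pos: [0.6759, 0.063, 0.0612]
orientation: [[-0.999, -0.047, 0.001], [-0.047, 0.999, 0.0], [-0.001, 0.0, -1.0]]
ft_force: [5.3, 0.2, 3.1]
gripper_width: 0.0
```

```bash
python3 - <<'E'
from h import *
im=robot.grab_frame("scene"); cv2.imwrite("pics/c.png",cv2.resize(im[120:290,180:400],None,fx=3.4,fy=3.4,interpolation=2))
E
```

```text
(no output)
```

View pics/c.png

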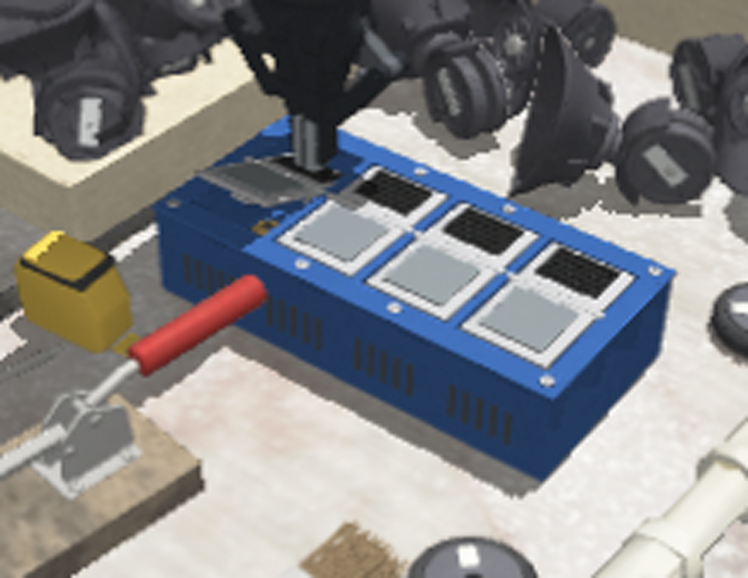

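The scene view shows cover_0 (crop ~(265,180)) with its near edge raised under the finger, so it is the released one. I'll press further.

Call:
apply_moves --rows "0 0 0 -2 0;0 0 0 -4 0;0 0 0 -6 0;0 0 0 -7 0;0 0 0 -7 0"

```text
t: 4.88
eef_pos: [0.6748, 0.0629, 0.0538]
orientation: [[-0.999, -0.047, -0.002], [-0.047, 0.999, -0.0], [0.002, -0.0, -1.0]]
ft_force: [0.8, 1.1, 0.9]
gripper_width: 0.001
```

```bash
python3 - <<'E'
from h import *
im=robot.grab_frame("scene"); cv2.imwrite("pics/d.png",cv2.resize(im[120:290,180:400],None,fx=3.4,fy=3.4,interpolation=2))
E
```

```text
(no output)
```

View pics/d.png

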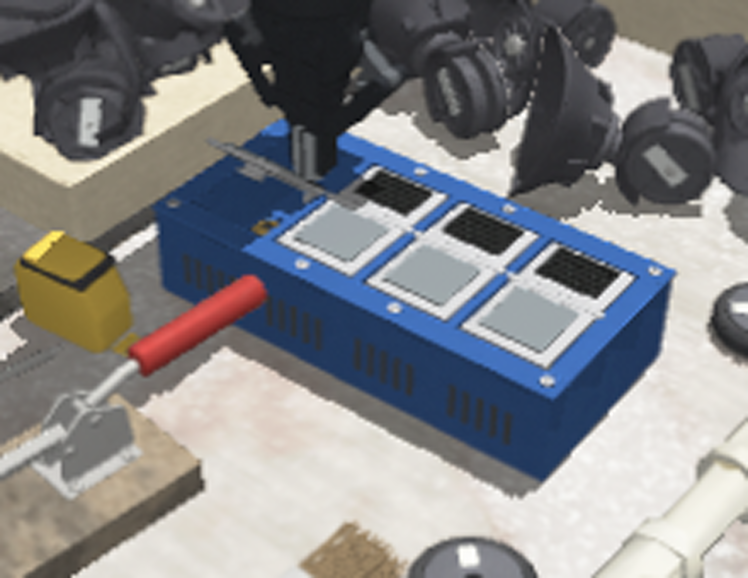

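Call:
apply_moves --rows "0 0 0 40 0;0 0 0 85 0;0 -45 -2 85 0;0 -98 -4 85 0;0 -98 -4 85 0;0 -98 -4 50 0;0 -98 -4 23 0;0 -98 -4 23 0"

```text
t: 5.92
eef_pos: [0.5765, 0.0588, 0.0755]
orientation: [[-0.999, -0.047, -0.004], [-0.047, 0.999, -0.001], [0.004, -0.001, -1.0]]
ft_force: [0.7, -0.4, 0.2]
gripper_width: 0.0
```

```bash
python3 - <<'E'
from h import *
print(robot.observe()['eef_pos'])
im=robot.grab_frame("scene"); a=cv2.resize(im[120:290,180:400],None,fx=3.4,fy=3.4,interpolation=2)
cv2.imwrite("pics/e.png",a)
E
```

```text
[0.57654531 0.05877904 0.07545113]
```

View pics/e.png

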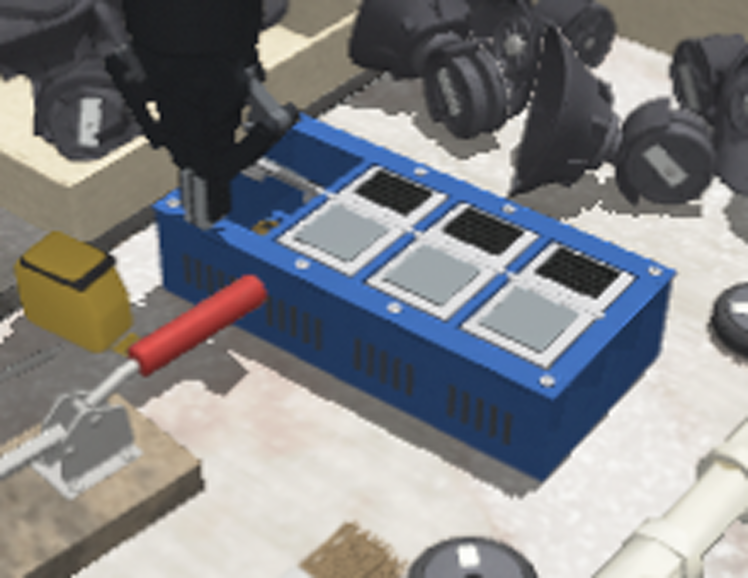

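Call:
apply_moves --rows "0 10 0 2 0;0 19 1 5 0;0 25 1 14 0;0 28 1 20 0;0 31 1 24 0;0 37 2 28 0;0 43 2 30 0;0 49 2 31 0"

```text
t: 6.98
eef_pos: [0.6269, 0.0611, 0.1084]
orientation: [[-0.999, -0.047, 0.0], [-0.047, 0.999, 0.0], [-0.0, 0.0, -1.0]]
ft_force: [-2.1, -0.4, 0.1]
gripper_width: 0.005
```

```bash
python3 - <<'E'
from h import *
print(robot.observe()['eef_pos'])
im=robot.grab_frame("scene"); a=cv2.resize(im[100:270,180:400],None,fx=3.4,fy=3.4,interpolation=2)
cv2.imwrite("pics/f.png",a)
E
```

```text
[0.62694567 0.06108599 0.10839566]
```

View pics/f.png

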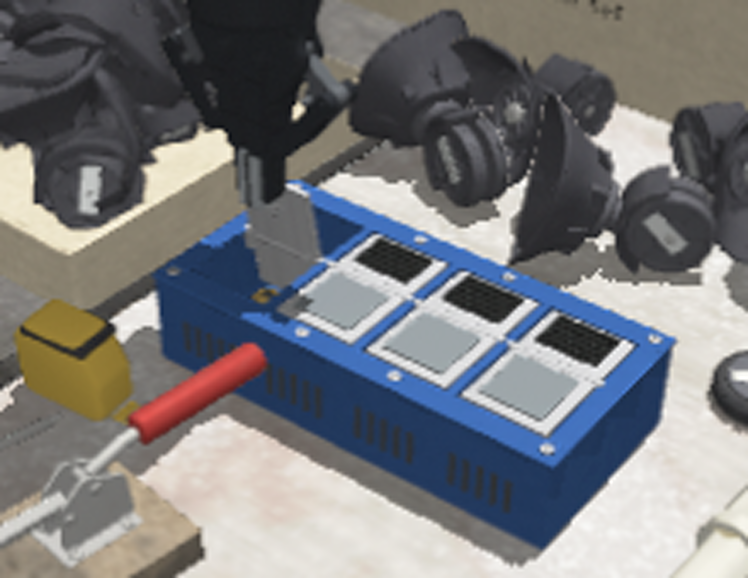

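The cover is nearly upright in this view, with the finger behind its top edge at about (270,195). I'll finish the push.

Call:
apply_moves --rows "0 5 0 0 0;0 9 0 0 0;0 12 1 0 0;0 14 1 0 0;0 14 1 0 0"

```text
t: 7.65
eef_pos: [0.6407, 0.062, 0.1082]
orientation: [[-0.999, -0.047, 0.0], [-0.047, 0.999, 0.0], [-0.0, 0.0, -1.0]]
ft_force: [-0.4, 0.2, -0.0]
gripper_width: 0.003
```

```bash
python3 - <<'E'
from h import *
print(robot.observe()['eef_pos'])
im=robot.grab_frame("scene"); a=cv2.resize(im[100:270,180:400],None,fx=3.4,fy=3.4,interpolation=2)
cv2.imwrite("pics/g.png",a)
E
```

```text
[0.64071606 0.06200945 0.10820687]
```

View pics/g.png

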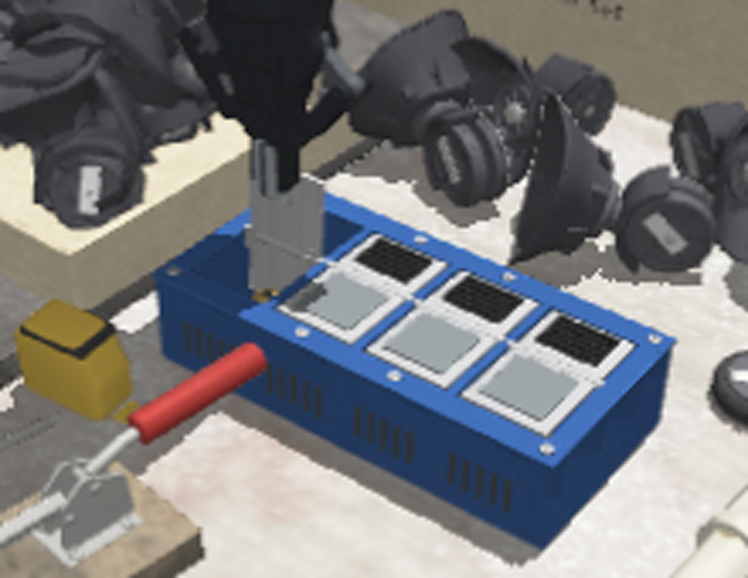

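The cover now appears upright or slightly past it. I'll back away toward the robot, then up, and check.

Call:
apply_moves --rows "0 -20 -1 0 0;0 -60 -3 5 0;0 -80 -4 60 0;0 -80 -4 110 0;0 -80 -4 110 0;0 -80 -4 110 0"

```text
t: 8.45
eef_pos: [0.5604, 0.058, 0.2181]
orientation: [[-0.999, -0.047, 0.0], [-0.047, 0.999, 0.0], [-0.0, 0.0, -1.0]]
ft_force: [0.2, -0.7, -0.3]
gripper_width: 0.004
```

```bash
python3 - <<'E'
from h import *
s=robot.observe();print(s['t'],s['eef_pos'],s['ft_force'])
im=robot.grab_frame("scene"); a=cv2.resize(im[110:280,180:400],None,fx=3.4,fy=3.4,interpolation=2)
cv2.imwrite("pics/i.png",a)
im=robot.grab_frame("top"); a=cv2.resize(im[140:290,190:390],None,fx=3.8,fy=3.8,interpolation=2)
cv2.imwrite("pics/j.png",a)
E
```

```text
8.45 [0.5603818  0.05797736 0.21809843] [ 0.15546281 -0.68663974 -0.29138744]
```

View pics/i.png

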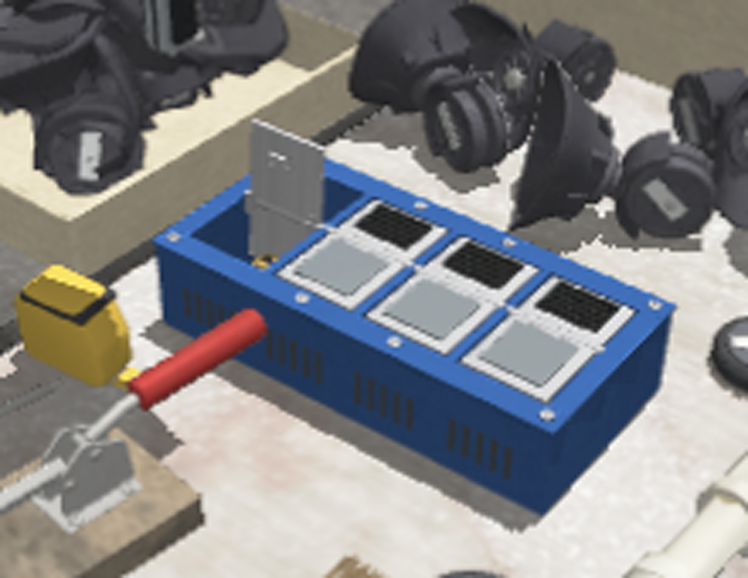

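View pics/j.png

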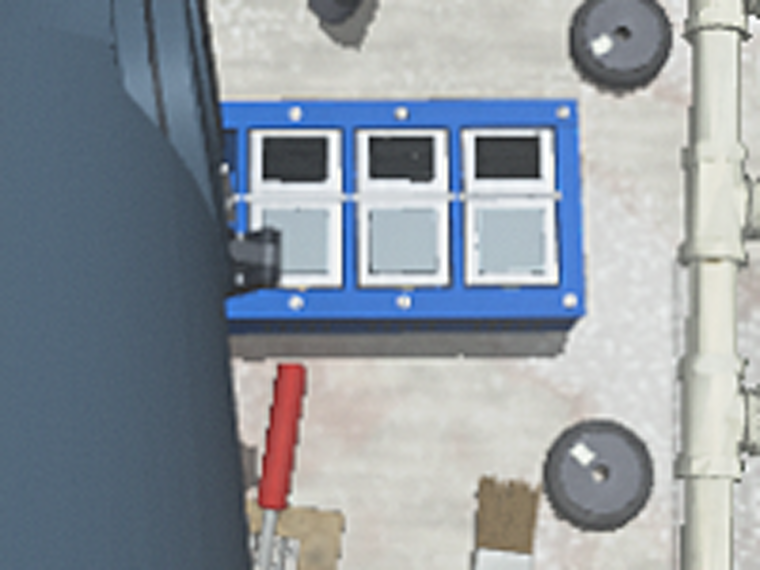

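```bash
python3 - <<'E'
from h import *
i=robot.camera_info("scene"); W=np.linalg.inv(i["cam_to_world"]); a=np.radians(2.75)
for t in (1.2,1.35,1.5,1.6,1.7):
    P=[]
    for ly in (.096+.027,.096-.027):
        lx=.006-.054*np.cos(t); z=.064+.054*np.sin(t)
        P.append([.648+np.cos(a)*lx-np.sin(a)*ly,-.033+np.sin(a)*lx+np.cos(a)*ly,z])
    uv=cv2.projectPoints(np.array(P),cv2.Rodrigues(W[:3,:3])[0],W[:3,3],i["intrinsics"],i["distortion"])[0].reshape(-1,2)
    print(t,np.round((uv-[180,110])*3.4).tolist())
E
```

```text
1.2 [[227.0, 142.0], [299.0, 172.0]]
1.35 [[236.0, 133.0], [307.0, 163.0]]
1.5 [[244.0, 125.0], [315.0, 155.0]]
1.6 [[250.0, 121.0], [321.0, 151.0]]
1.7 [[256.0, 118.0], [327.0, 148.0]]
```

The open cover's top corners at (253,120) and (324,145) match a tilt of about 1.65 rad, so I'm handing the job in.

```bash
python3 -c "
from workcell import robot
print(robot.finish_job())"
```

```text
the job is handed in; nothing more can be done
None
```

Cover_0 (the robot's left) was the released one. It now stands open at about 1.65 rad, and the job was handed in at about 8.5 s of the 48 s allowed.

- **What I did:** I pressed cover_0's ribbed pad with the shut fingertips, and it sank under about 3–5 N. Then I moved the fingers to its near side and pushed the raised edge up and over. The other three covers were never touched.
- **Final checks:** The tilt comes from the projected top corners in the scene camera; the 1.35 rad limit would have shown about 17 pixels lower-left in the enlarged view. The scene view shows the other three covers flush. With the arm clear at a height of 0.22 m, the remaining force readings were under 1 N.
- **Bystanders:** The last views show no sign that the tape measure, wheels or brush moved, judged by eye. The screwdriver was not in those cropped views, but the arm never went near it.
- **Not fully checked:** In the last top view the arm hid cover_0, so its angle rests on the scene camera alone. No checks failed or disagreed apart from 2–3 mm differences between camera measurements.

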